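# Press the axle cap onto a press roller

## Robot

A 6-joint arm with a two-finger parallel gripper is mounted at the origin on the work surface. World frame = base frame: x ahead of the robot, y to its left, z up, the work surface at z = 0. Lengths are in mm, angles in rad, forces in N, time in s.
With the tool pointing down it reaches from about 350 to 775 mm from the base axis. Payload 7.3 kg.
Tool frame: the origin (TCP) lies on the centre line of the jaws, within the pads' length; the fingertips stand bot.tip_reach ahead of it and the grasp point (between the pads) lies 6 mm ahead of it (bot.tip_reach is the distance from the TCP to the fingertips, in mm); z points along the fingers, y is the direction in which the jaws open and shut (so a half turn about z gives the same grasp; the last joint's range is limited). The gripper opens to 92 mm and grips with 3 to 60 N. Pads are 19 mm wide; open, the fingers measure 130 mm over their backs; the gripper's body (75 mm by 190 mm) begins 47 mm behind the grasp point.
Start: joints at [1.2, 0.342, 1.524, -0, 1.275, -0.146], TCP at [117.011, 511.811, 251.741] pointing down, gripper open.
Joint ranges: [-2.53, 2.53], [-0.77, 2.02], [0.04, 2.7], [-1, 4.14], [0.28, 2.66], [-3.11, 3.11]. Speed limits (rad/s): [2.57, 2.57, 3.14, 3.14, 3.14, 3.14].

## Interface

Orientations are given as [roll, pitch, yaw] about the fixed x, y, z axes, in that order (R = Rz(yaw) Ry(pitch) Rx(roll)).
In Python, from plant import bot gives the robot as it stands.
- The arm moves only by the tool step_arm, never from a script. Its argument "deltas" is a list of rows, each a list of 6 numbers: the shift along the tool's x, y, z in mm, then the turn, a rotation vector about the tool's x, y, z in rad. A call has 1 to 5 rows; each row is the pose to reach, as a shift and turn from the pose commanded when the call began, along the tool's axes at that moment; what a row does not reach only later rows make up. A row lasts 1/12 s, in which the tool goes at most 41.7 mm and 7.16 degrees, less where a joint would pass 70% of its speed; a pose out of reach is approached as far as the arm can. A call with a gripper value outside its range is refused whole. "fingers" is the finger opening in mm, from 0 to 91.8, set as the call begins (left out, the last holds). The fingers move at their own pace and stop on an object; the grip force is fixed at half the most. Time passes only in rows, so rows that repeat a pose let the fingers close. It gives the time, the measured TCP pose, the force and the opening at its end, in the units of the state.
- bot.get_obs(): the state, without advancing time (a new reading comes with each control period).
- bot.capture(name): name is "scene" or "top" or "wrist"; returns a dict with "color" (400x640x3 uint8, red, green, blue), "fx", "fy", "cx", "cy" (pixels), "R" (3x3) and "t" (3): a world point X has camera coordinates R X + t. Camera axes: x right, y down, z forward; pixel columns grow to the right and rows downward; lengths in mm; the calibration is good to about 2 mm. A picture is of the moment at which its call begins. There is no depth.
- bot.close_job(): hands the job in, once; it reports no verdict.
Trained networks look in a picture, given as the dict that the camera call returned (one of the last four; its "shot" number tells which), for a name from the list of things; names that differ only in an ending like _2 or _b are one class to them, and where a whole thing is asked for, a point or a joint stands for the part that bears it (a point fixed in the world has none). Each returns a list of dicts, best first, with "p" (0 to 1); they miss things now and then, are a little off and sometimes report something else, mostly with a low value. They report only what shows in the picture. A call takes as long as a camera call. They do not tell look-alikes from the thing itself.
- bot.boxes_of(query, picture): "rect" ([centre column, centre row, width, height] in pixels, round what is visible of it).
The state is a dict: "time": time; "joint_positions": joint angles; "dq": joint speeds; "tau": joint torques, N m; "tool_pos": TCP position; "tcp_rot": TCP orientation; "contact_force": force on the tool from outside, world axes, zero at the start; "moment": the same for the moment, N m; "grip_width": finger opening in mm.
Only numpy, scipy, OpenCV 4.12 (cv2) and the standard library are available. Lean on these libraries where they do the work, as an engineer would, in place of code of your own. Each camera call takes 0.05 s, during which the arm holds its last target. There are 200 camera calls.

## Task

Pick up the loose steel axle cap from the white parts board, set it upright over the bare stub axle on the bracket and press it straight down until it bites: it must sit flat on the roller and keep the spring washer under the roller partly squeezed, but never squash that spring flat, so press by feel and stop soon after the cap meets the roller. Let go, and leave the bolt, the ink jar and the spanner where they are.

Things in the scene. Friction and masses are not known exactly. Their poses are not given: they have to be found in the camera images.
- cap_mid (a point): Loose steel axle cap like a top hat, standing brim and open side down on the board; 45 g. 38 mm high; brim 34 mm across, 4 mm thick; round body 26 mm across; closed flat top 20 mm across. Point: on its axis, 19 mm above its underside; z up. Bore 12.5 mm, 34 mm deep: it slips loosely onto the axle until its teeth, 16 mm above the underside, meet the axle's end and bite.
- axle_tip (a point): Highest point of the bare stub axle, on its axis: a plain upright steel pin 12 mm across with a rounded end (half-ball, radius 6 mm), 26 mm above the free roller's top face. Pushing the teeth past the rounded end and on down the axle takes 9 to 16 N, level for the last 5 mm; once the cap meets the roller the push climbs 3.5 N per mm: 7 N above that level is right, 9 N too much.
- roller_face (a point): Centre of the top face of the white plastic roller (40 mm across, 30 mm high) round the bare axle. Free, it is 45 mm above the table. A spring washer lets it sink 2.8 mm at most: from 1 N, rising 3.5 N per mm. Right: the cap's underside flat on this face, roller kept 0.5 to 2.0 mm down (it springs back some 0.7 mm on letting go); past 2.3 mm the spring is squashed.
- bracket: Dark steel plate 80 mm (its x) by 170 mm (its y) by 12 mm, fixed to the table; origin at the centre of its underside, z up. It carries two axles with rollers: the bare one at y = -45 mm; at y = +45 mm one that already has the same kind of cap fitted, its top 82 mm above the table.
- board: White painted square board 160 by 160 mm, 12 mm thick, fixed to the table, origin at the centre of its underside. The cap stands on the part of it with negative x and y, the bolt on the part with positive x and y.
- bolt: Loose steel hexagon bolt standing on its head on the board, 44 mm high, head 26 mm across; origin at the centre of its underside. Leave it alone.
- inkjar: Loose orange ink jar with black lid, 54 mm across and 75 mm high, origin at the centre of its underside. Leave it alone.
- spanner: Loose steel spanner 150 mm long lying flat along its x axis; origin on the table under its middle. Leave it alone.
Not all that is in view belongs to the job. What is shaped like the part that bears cap_mid but green, orange or turquoise is not meant.

How it is judged (in metres and radians):
On the way:
1. the cap is upright over the end of the bare axle, with the tip at least 4 mm inside it (horizontal distance between cap_mid and axle_tip below 0.0025 m and angle between cap_mid's own z axis and vertical below 0.15 rad and z of cap_mid in the frame of axle_tip below 0.015 m).
At the end, for the whole second after the job is handed in: The cap is on the bare axle, centred within 2 mm and upright within 4 degrees, its underside on the roller within 1 mm, and with the robot gone it keeps the roller pushed down by 0.5 to 2.0 mm from its free height (horizontal distance between cap_mid and axle_tip below 0.002 m and angle between cap_mid's own z axis and vertical below 0.07 rad and z of cap_mid in the frame of roller_face below 0.02 m and z of roller_face in the frame of bracket between 0.043 and 0.0445 m); the robot touches nothing.
It fails at once if the roller is pushed down more than 2.3 mm: the spring washer is squashed (z of roller_face in the frame of bracket below 0.0427 m).
It fails at once if the bolt, ink jar or spanner is moved more than 15 mm (distance of any of bolt, inkjar, spanner from where it was at the start of the episode above 0.015 m).
It also fails if it takes over 51 s, if anything falls off the work surface, if the arm or the gripper's body presses on something with over 40 N, if the wrist force passes 120 N, or if a joint passes its speed limit or range.

## Working session

There is one attempt and no reset: what is moved stays moved. The work goes in short steps, Python scripts to look and compute and a tool call to move; the robot and the scene stay as the last step left them, time stands still between calls to the robot, and variables do not carry over. Pictures are saved under pics/ and viewed, about 8 in all and at most 12, crops included, and the job is handed in when it is done.

Besides the shell and the picture viewer there is one more tool, called after "Request:" as name([rows], argument=value, ...), one row to a line, values as JSON. step_arm: Moves the arm, as the interface text tells. Its arguments: {"type":"object","properties":{"deltas":{"type":"array"},"fingers":{"type":"number"}},"required":["deltas"]}

```bash
mkdir -p pics; ls; python3 - <<'E'
from plant import bot
import cv2
print(bot.get_obs(), bot.tip_reach)
for n in ["scene","top"]:
    p=bot.capture(n); cv2.imwrite(f"pics/{n}0.png",p["color"][:,:,::-1])
    print(n,p["fx"],p["cx"],p["cy"],p["R"],p["t"])
    for q in ["cap_mid","axle_tip","roller_face","bracket","board","bolt","inkjar","spanner"]:
        print(q,[( [round(float(v),1) for v in d["rect"]],round(d["p"],2)) for d in bot.boxes_of(q,p)][:4])
E
```

```text
pics
{'time': 0.0, 'joint_positions': array([ 1.20000575e+00,  3.42694530e-01,  1.52499235e+00, -2.58305822e-05,
        1.27536118e+00, -1.46013233e-01]), 'dq': array([-8.35313949e-04,  1.04819550e-03, -2.45517126e-04,  2.79037289e-03,
        1.70796862e-05, -2.15890722e-03]), 'tau': array([ 1.53106179e-03, -4.31235874e+01, -2.44218135e+01,  7.17500551e-02,
        5.58100606e-02, -1.22924225e-04]), 'tool_pos': array([116.88114608, 511.46563701, 251.06816176]), 'tcp_rot': array([-3.14014915e+00, -1.87315681e-04,  2.91682272e+00]), 'contact_force': array([1.22085198, 0.87467142, 1.29124519]), 'moment': array([ 0.03620163, -0.00983   , -0.03413842]), 'grip_width': 91.92171446906747} 25.0
scene 402.13722526396384 313.86058160186985 203.2639988805887 [[-0.40671914  0.91352649  0.00699198]
 [ 0.51361602  0.23498755 -0.82521478]
 [-0.75549859 -0.33203945 -0.56477578]] [ 222.72606912 -196.93188636 1263.16834478]
cap_mid [([367.6, 317.9, 19.7, 26.5], 0.82), ([389.9, 253.4, 15.6, 19.4], 0.75), ([321.8, 247.1, 19.3, 25.9], 0.7), ([330.4, 306.9, 16.8, 23.8], 0.58)]
axle_tip [([236.6, 211.6, 8
[... 345 characters left out ...]
319.82025743479323 192.5994499406373 [[-0.01132726 -0.99921663  0.03791851]
 [-0.99299815  0.00678134 -0.11793514]
 [ 0.11758562 -0.0389889  -0.99229708]] [ -1.97645983 533.58880507 679.01364122]
cap_mid [([232.4, 274.1, 21.8, 18.8], 0.76), ([221.4, 190.1, 21.8, 16.4], 0.75), ([222.0, 102.2, 21.0, 23.3], 0.64), ([257.9, 97.0, 22.7, 18.0], 0.64)]
axle_tip [([418.4, 186.3, 99.4, 72.6], 0.72)]
roller_face [([443.4, 173.1, 25.2, 22.8], 0.95)]
bracket [([417.1, 184.8, 102.7, 78.5], 0.89)]
board [([201.8, 185.9, 105.8, 105.9], 0.97)]
bolt [([158.7, 159.2, 21.4, 14.9], 0.54)]
inkjar [([304.0, 103.8, 29.7, 41.8], 0.63)]
spanner [([316.9, 272.7, 33.2, 90.4], 0.76), ([303.8, 103.0, 29.9, 39.1], 0.48)]
```

```bash
python3 - <<'E'
import cv2
a=cv2.imread("pics/top0.png")[60:330,100:500]
b=cv2.imread("pics/scene0.png")[150:360,160:500]
cv2.imwrite("pics/a.png",cv2.resize(a,None,fx=2,fy=2,interpolation=2))
cv2.imwrite("pics/b.png",cv2.resize(b,None,fx=2.3,fy=2.3,interpolation=2))
E
```

```text
(no output)
```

View pics/a.png

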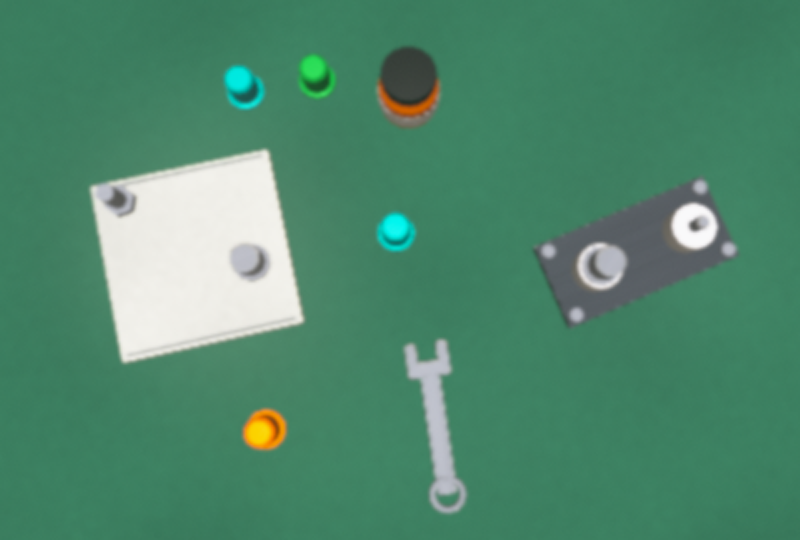

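View pics/b.png

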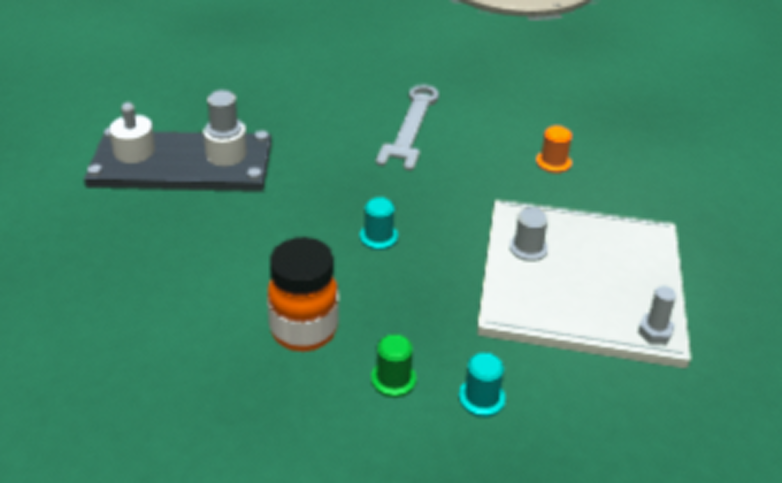

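The cap on the board is the grey one, at about (225,190) in the top image and (390,252) in the scene image. The bare axle is at about (447,172) in top and (216,200) in scene. The fitted cap is nearer the middle of the image, and the coloured caps are decoys. Next I'll turn these into rough positions.

```bash
cat > h.py <<'E'
import numpy as np, cv2
from plant import bot
def onz(p,u,v,z):
    d=p["R"].T@np.array([(u-p["cx"])/p["fx"],(v-p["cy"])/p["fy"],1]); c=-p["R"].T@p["t"]
    return c+d*(z-c[2])/d[2]
def proj(p,X):
    q=p["R"]@np.asarray(X,float)+p["t"]; return np.array([p["fx"]*q[0]/q[2]+p["cx"],p["fy"]*q[1]/q[2]+p["cy"]])
def save(p,name,box=None,f=1):
    im=p["color"][:,:,::-1]
    if box: im=im[box[1]:box[3],box[0]:box[2]]
    cv2.imwrite("pics/"+name,cv2.resize(im,None,fx=f,fy=f,interpolation=2))
E
python3 - <<'E'
from h import *
t=bot.capture("top"); s=bot.capture("scene"); w=bot.capture("wrist")
print("cap top",onz(t,221.4,190.1,31), onz(s,389.9,253.4,31))
print("cap toppx", onz(t,100+248/2,60+260/2,50))
print("roller", onz(t,443.4,173.1,30),onz(s,216,209.8,30))
print("tip", onz(t,100+703/2,60+222/2,71),onz(s,160+128/2.3,150+104/2.3,71))
print("fitted", onz(t,100+608/2,60+262/2,82))
o=bot.get_obs(); print(o["tool_pos"],w["R"].round(3),-w["R"].T@w["t"],w["fx"])
save(w,"w0.png")
for X in [(280,480,12)]: print(proj(w,X))
E
```

```text
cap top [539.1433705  163.57547343  31.        ] [548.34658248 161.10169483  31.        ]
cap toppx [536.88445279 155.39360483  50.        ]
roller [ 567.16677387 -227.26730165   30.        ] [ 565.562533   -230.81058934   30.        ]
tip [ 563.86881535 -226.80417756   71.        ] [ 566.4113389  -224.68933684   71.        ]
fitted [ 529.27010069 -142.4502995    82.        ]
[116.9971209  511.82053465 251.7535612 ] [[ 0.224  0.974 -0.   ]
 [ 0.943 -0.217  0.251]
 [ 0.245 -0.056 -0.968]] [ 52.12207968 525.16529752 384.45450602] 336.1982128209829
[321.71671655 307.8459685 ]
```

View pics/w0.png

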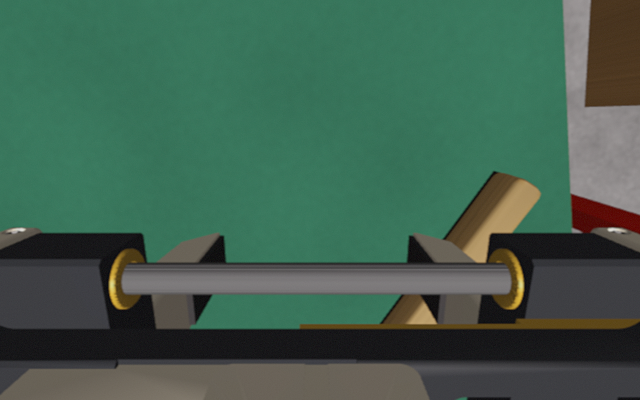

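The wrist view shows the table edge, with the jaws at about rows 235–330 and a bar at rows 262–293. The TCP falls near row 271, so anything below the tool shows above the bar when the arm is high. I'll use one tool yaw of 1.97 throughout, which puts the jaws across the bracket.

```bash
cat >> h.py <<'E'
from scipy.spatial.transform import Rotation as Ro
def need(X,yaw=1.97):
    o=bot.get_obs(); R=Ro.from_euler("xyz",o["tcp_rot"])
    G=Ro.from_euler("xyz",[np.pi,0,yaw])
    print("t",round(o["time"],2),"pos",o["tool_pos"].round(1),"rot",o["tcp_rot"].round(3),"F",o["contact_force"].round(1),"w",round(o["grip_width"],1))
    print("delta",R.inv().apply(np.array(X)-o["tool_pos"]).round(1),(R.inv()*G).as_rotvec().round(3))
E
python3 -c "
from h import *
need((541,160,200))"
```

```text
t 1.05 pos [117.  511.8 251.8] rot [3.141 0.    2.917] F [0.5 0.6 0.3] w 91.9
delta [-491.8 -248.5   51.7] [ 0.    -0.     0.947]
```

Request:
step_arm([
  [-492, -249, 50, 0, 0, 0.946],
  [-492, -249, 50, 0, 0, 0.946],
  [-492, -249, 50, 0, 0, 0.946],
  [-492, -249, 50, 0, 0, 0.946],
  [-492, -249, 50, 0, 0, 0.946],
])

```text
time: 1.47
tool_pos: [277.6, 377.9, 232.9]
tcp_rot: [3.141, -0.0, 2.286]
contact_force: [0.9, 0.3, 1.1]
grip_width: 91.6
```

```bash
python3 -c "
from h import *
need((541,160,200))"
```

```text
t 1.47 pos [277.6 377.9 232.9] rot [ 3.141 -0.     2.286] F [0.9 0.3 1.1] w 91.6
delta [-337.2   55.8   32.9] [ 0.001 -0.     0.316]
```

Request:
step_arm([
  [-337, 56, 33, 0, 0, 0.316],
  [-337, 56, 33, 0, 0, 0.316],
  [-337, 56, 33, 0, 0, 0.316],
  [-337, 56, 33, 0, 0, 0.316],
  [-337, 56, 33, 0, 0, 0.316],
])

```text
time: 1.88
tool_pos: [438.6, 246.4, 212.9]
tcp_rot: [3.141, -0.0, 1.975]
contact_force: [0.1, 0.9, 0.3]
grip_width: 92.1
```

```bash
python3 -c "
from h import *
need((541,160,200))"
```

```text
t 1.88 pos [438.6 246.4 212.9] rot [ 3.141 -0.     1.975] F [0.1 0.9 0.3] w 92.1
delta [-119.7   60.2   12.9] [ 0.001 -0.     0.005]
```

Request:
step_arm([
  [-120, 60, 13, 0, 0, 0],
  [-120, 60, 13, 0, 0, 0],
  [-120, 60, 13, 0, 0, 0],
  [-120, 60, 13, 0, 0, 0],
  [-120, 60, 13, 0, 0, 0],
])

```text
time: 2.3
tool_pos: [541.3, 159.0, 199.0]
tcp_rot: [-3.141, 0.0, 1.972]
contact_force: [-1.0, 0.4, -0.3]
grip_width: 91.8
```

```bash
python3 - <<'E'
from h import *
p=bot.capture("wrist"); need((541,160,200))
for d in bot.boxes_of("cap_mid",p): print(np.round(d["rect"],1),round(d["p"],2),onz(p,*d["rect"][:2],31).round(1))
print("tcp ground",proj(p,list(bot.get_obs()["tool_pos"][:2])+[50]),"campos",(-p["R"].T@p["t"]).round(1))
save(p,"w1.png"); np.savez("w1.npz",**p)
E
```

```text
t 2.35 pos [539.8 160.6 199.3] rot [-3.140e+00 -1.000e-03  1.973e+00] F [0.  1.  0.9] w 91.7
delta [-1.   0.9 -0.7] [-0.001 -0.001  0.003]
[292.1 311.6  31.8  36.1] 0.87 [568.1  33.1  31. ]
[312.9 189.9  34.8  42.1] 0.8 [538.8 157.2  31. ]
[163.9 135.1  51.1  36.1] 0.76 [399.1 151.7  31. ]
[465.9 238.7  43.7  44.7] 0.56 [691.1 170.   31. ]
tcp ground [314.82819842 190.15632456] campos [515.9 219.4 331.7]
```

View pics/w1.png

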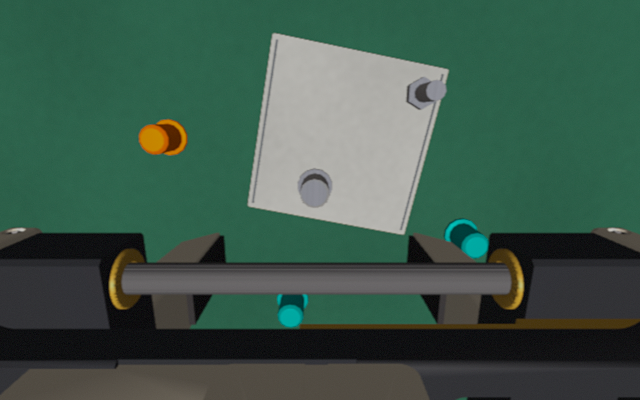

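The grey cap shows at about (315,185), almost exactly under the TCP. The bolt at (425,92) and the decoy at (467,238) are clear of the jaws. I'll refine the cap position with a silhouette fit.

```bash
cat >> h.py <<'E'
from scipy.optimize import minimize
def sil(p,x,y,circs,S=4):
    m=np.zeros((400*S,640*S),np.uint8); a=np.linspace(0,2*np.pi,40)
    P=[np.array([proj(p,(x+r*np.cos(t),y+r*np.sin(t),z)) for t in a]) for r,z in circs]
    for i in range(len(P)-1):
        cv2.fillConvexPoly(m,cv2.convexHull(np.round((np.vstack(P[i:i+2])+.5)*S).astype(np.int32)),255)
    return cv2.resize(m,(640,400),interpolation=cv2.INTER_AREA)/255.
def fit(p,mask,circs,x0):
    f=lambda v: np.abs(sil(p,*v,circs)-mask).sum()
    r=minimize(f,x0,method="Nelder-Mead",options=dict(initial_simplex=[x0,(x0[0]+4,x0[1]),(x0[0],x0[1]+4)],xatol=.05,fatol=.1))
    return r.x,r.fun,mask.sum()
CAP=[(17,0),(17,4),(13,4),(13,35),(10,38)]
E
python3 - <<'E'
from h import *
p=dict(np.load("w1.npz")); g=p["color"].astype(int).mean(2)
print(g[185:205:4,290:340:4].astype(int), g[150,300])
m=np.zeros_like(g); s=(slice(163,212),slice(292,338)); m[s]=np.clip((g[150,300]-g[s]-5)/35,0,1)
print(fit(p,m,[(r,z+12) for r,z in CAP],(539,158)))
E
```

```text
[[177 176 148 113 139 140 141 141 140 113 141 176 175]
 [176 175 152 137 139 140 141 140 140 137 138 178 175]
 [177 177 173 140 138 141 141 141 140 138 160 176 176]
 [178 179 179 137 138 140 141 141 140 136 178 178 177]
 [177 178 179 160 137 139 141 141 140 139 177 178 179]] 175.0
(array([539.64903948, 158.3891518 ]), np.float64(164.18543417366948), np.float64(946.4))
```

```bash
python3 - <<'E'
from h import *
need((539.6,158.4,100))
p=bot.capture("wrist"); need((539.6,158.4,100)); print((-p["R"].T@p["t"]).round(1))
g=p["color"].astype(int).mean(2)
m=np.zeros_like(g); s=(slice(163,212),slice(292,338)); m[s]=np.clip((g[150,300]-g[s]-5)/35,0,1)
print(fit(p,m,[(r,z+12) for r,z in CAP],(539,158)))
E
```

```text
t 2.4 pos [539.  161.6 199.6] rot [-3.141e+00 -1.000e-03  1.975e+00] F [ 0.   0.9 -1.1] w 92.2
delta [-3.3 -0.6 99.6] [-0.001 -0.001  0.005]
t 2.45 pos [538.6 162.2 199.9] rot [-3.141e+00 -1.000e-03  1.976e+00] F [-0.1 -0.1  0. ] w 91.8
delta [-4.  -0.5 99.9] [-0.001 -0.001  0.006]
[513.4 221.8 332.3]
(array([539.53210449, 158.4208374 ]), np.float64(146.96974789915944), np.float64(963.5714285714288))
```

Request:
step_arm([
  [-4, -0.5, 35, 0, 0, 0],
  [-4, -0.5, 70, 0, 0, 0],
  [-4, -0.5, 100, 0, 0, 0],
  [-4, -0.5, 100, 0, 0, 0],
  [-4, -0.5, 100, 0, 0, 0],
])

```text
time: 2.87
tool_pos: [539.2, 158.7, 99.7]
tcp_rot: [-3.139, -0.001, 1.978]
contact_force: [0.7, -0.5, 0.2]
grip_width: 91.6
```

```bash
python3 - <<'E'
from h import *
need((539.6,158.4,43))
p=bot.capture("wrist"); need((539.6,158.4,43))
p=bot.capture("wrist"); need((539.6,158.4,43))
E
```

```text
t 2.87 pos [539.2 158.7  99.7] rot [-3.139e+00 -1.000e-03  1.978e+00] F [ 0.7 -0.5  0.2] w 91.6
delta [-0.5  0.4 56.7] [-0.003 -0.001  0.008]
t 2.92 pos [540.7 158.7 101.3] rot [3.14  0.    1.977] F [0.1 0.9 0.8] w 92.2
delta [ 0.2 -1.2 58.3] [0.001 0.    0.007]
t 2.97 pos [541.5 158.6 102.1] rot [3.138e+00 1.000e-03 1.977e+00] F [-0.7 -0.   0.4] w 92.3
delta [ 0.6 -2.  59.1] [0.003 0.001 0.007]
```

Request:
step_arm([
  [0, -0.5, 15, 0, 0, 0],
  [0, -0.5, 33, 0, 0, 0],
  [0, -0.5, 48, 0, 0, 0],
  [0, -0.5, 55, 0, 0, 0],
  [0, -0.5, 57, 0, 0, 0],
])

```text
time: 3.38
tool_pos: [540.6, 157.6, 43.6]
tcp_rot: [3.14, 0.0, 1.976]
contact_force: [0.0, -0.3, -0.7]
grip_width: 91.7
```

Request:
step_arm([
  [0, 0, 0, 0, 0, 0],
  [0, 0, 0, 0, 0, 0],
  [0, 0, 0, 0, 0, 0],
])

```text
time: 3.63
tool_pos: [541.1, 157.5, 44.2]
tcp_rot: [3.139, 0.001, 1.976]
contact_force: [-0.6, 0.4, 0.1]
grip_width: 91.4
```

```bash
python3 - <<'E'
from h import *
need((539.6,158.4,42))
p=bot.capture("scene"); need((539.6,158.4,42))
save(p,"s1.png",(330,150,480,340),3)
E
```

```text
t 3.63 pos [541.1 157.5  44.2] rot [3.139e+00 1.000e-03 1.976e+00] F [-0.6  0.4  0.1] w 91.4
delta [ 1.4 -1.   2.2] [0.002 0.    0.006]
t 3.68 pos [541.  157.4  44. ] rot [3.14  0.    1.976] F [-0.1  0.1  0.7] w 91.4
delta [ 1.4 -0.9  2. ] [0.002 0.    0.006]
```

View pics/s1.png

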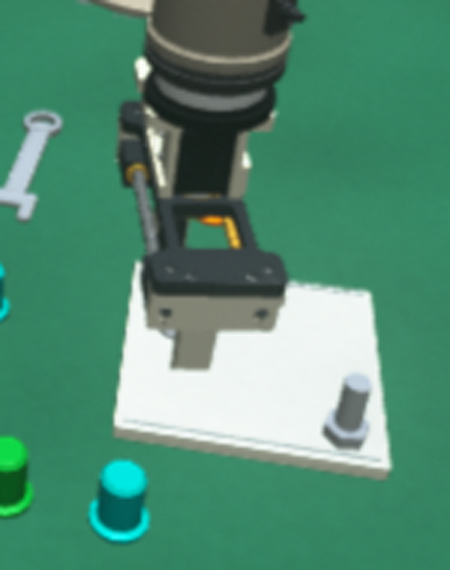

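The jaws straddle the cap and are clear of the bolt. I'll make a small correction, then close.

Request:
step_arm([
  [0.7, -0.5, 0.7, 0, 0, 0],
  [1.4, -0.9, 1.3, 0, 0, 0],
  [1.4, -0.9, 1.3, 0, 0, 0],
  [1.4, -0.9, 1.3, 0, 0, 0],
  [1.4, -0.9, 1.3, 0, 0, 0],
])

```text
time: 4.1
tool_pos: [538.9, 158.2, 41.6]
tcp_rot: [3.142, -0.0, 1.976]
contact_force: [0.2, 1.0, 0.1]
grip_width: 91.9
```

Request:
step_arm([
  [0, 0, 0, 0, 0, 0],
  [0, 0, 0, 0, 0, 0],
  [0, 0, 0, 0, 0, 0],
  [0, 0, 0, 0, 0, 0],
  [0, 0, 0, 0, 0, 0],
], fingers=15)

```text
time: 4.52
tool_pos: [538.9, 158.2, 41.6]
tcp_rot: [3.142, -0.0, 1.976]
contact_force: [0.3, 0.1, -0.3]
grip_width: 63.4
```

Request:
step_arm([
  [0, 0, 0, 0, 0, 0],
  [0, 0, 0, 0, 0, 0],
  [0, 0, 0, 0, 0, 0],
  [0, 0, 0, 0, 0, 0],
  [0, 0, 0, 0, 0, 0],
])

```text
time: 4.93
tool_pos: [538.9, 158.2, 41.6]
tcp_rot: [3.141, -0.0, 1.976]
contact_force: [-0.7, 0.1, 0.4]
grip_width: 29.6
```

Request:
step_arm([
  [0, 0, 0, 0, 0, 0],
  [0, 0, 0, 0, 0, 0],
  [0, 0, 0, 0, 0, 0],
  [0, 0, 0, 0, 0, 0],
  [0, 0, 0, 0, 0, 0],
])

```text
time: 5.35
tool_pos: [538.9, 158.2, 41.6]
tcp_rot: [3.142, -0.0, 1.976]
contact_force: [-0.2, -0.3, 0.6]
grip_width: 25.6
```

Request:
step_arm([
  [0, 0, -10, 0, 0, 0],
  [0, 0, -30, 0, 0, 0],
  [0, 0, -60, 0, 0, 0],
  [0, 0, -95, 0, 0, 0],
  [0, 0, -130, 0, 0, 0],
])

```text
time: 5.77
tool_pos: [538.3, 158.1, 173.4]
tcp_rot: [-3.141, -0.0, 1.976]
contact_force: [0.1, -0.4, 0.6]
grip_width: 25.4
```

```bash
python3 -c "
from h import *
need((565,-227,199.5))"
```

```text
t 5.77 pos [538.3 158.1 173.4] rot [-3.141 -0.     1.976] F [ 0.1 -0.4  0.6] w 25.4
delta [-364.5 -127.2  -26.1] [-0.001 -0.     0.006]
```

Request:
step_arm([
  [-364, -127, -47, 0, 0, 0.006],
  [-364, -127, -47, 0, 0, 0.006],
  [-364, -127, -47, 0, 0, 0.006],
  [-364, -127, -47, 0, 0, 0.006],
  [-364, -127, -47, 0, 0, 0.006],
])

```text
time: 6.18
tool_pos: [552.9, -49.8, 198.1]
tcp_rot: [3.141, 0.0, 1.97]
contact_force: [1.6, -0.7, -0.5]
grip_width: 25.3
```

```bash
python3 -c "
from h import *
need((565,-227,221))"
```

```text
t 6.18 pos [552.9 -49.8 198.1] rot [3.141 0.    1.97 ] F [ 1.6 -0.7 -0.5] w 25.3
delta [-168.   -57.7  -22.9] [0.001 0.    0.   ]
```

Request:
step_arm([
  [-40, -14, -5, 0, 0, 0],
  [-80, -28, -11, 0, 0, 0],
  [-118, -40, -16, 0, 0, 0],
  [-148, -51, -20, 0, 0, 0],
  [-168, -58, -23, 0, 0, 0],
])

```text
time: 6.6
tool_pos: [564.6, -229.1, 220.9]
tcp_rot: [3.141, 0.002, 1.967]
contact_force: [0.0, 0.5, -0.3]
grip_width: 25.3
```

Request:
step_arm([
  [0, 0, 0, 0, 0, 0],
  [0, 0, 0, 0, 0, 0],
  [0, 0, 0, 0, 0, 0],
  [0, 0, 0, 0, 0, 0],
  [0, 0, 0, 0, 0, 0],
])

```text
time: 7.02
tool_pos: [565.1, -224.0, 219.9]
tcp_rot: [3.142, -0.0, 1.971]
contact_force: [0.6, -0.6, -0.6]
grip_width: 25.1
```

```bash
python3 - <<'E'
from h import *
p=bot.capture("wrist"); need((565,-227,221))
save(p,"w2.png"); np.savez("w2.npz",**p)
print("tip",proj(p,(565,-227,71)))
for q in ["roller_face","bracket","cap_mid"]:
    for d in bot.boxes_of(q,p): print(q,np.round(d["rect"],1),round(d["p"],2))
E
```

```text
t 7.07 pos [ 565.1 -224.2  219.9] rot [-3.142 -0.     1.971] F [-0.5 -0.2 -0.4] w 24.9
delta [-2.6 -1.2 -1.1] [-0.    -0.     0.001]
tip [314.73591383 197.07511762]
roller_face [314.8 190.8  43.5  43.6] 0.84
bracket [316.3 137.8  86.6 172.3] 0.93
cap_mid [315.1 263.6  55.8  91.5] 0.74
```

View pics/w2.png

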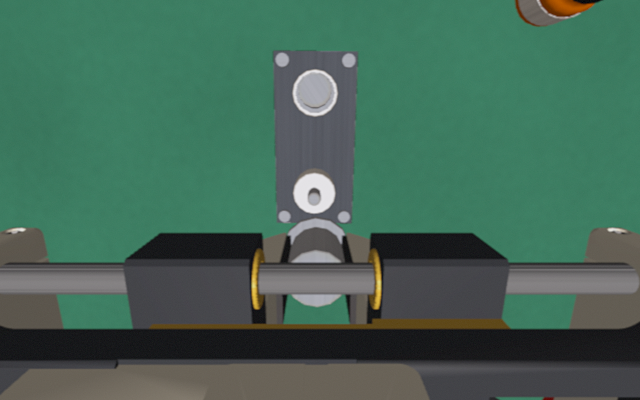

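The wrist view shows the bare axle tip at about (314,196) in the roller at (314,191). The gripped cap is upright at about (316,262), with its brim spanning rows 220–306. Next I'll fit the roller, the pin and the gripped brim in this one image.

```bash
python3 - <<'E'
from h import *
p=dict(np.load("w2.npz")); c=p["color"].astype(int); g=c.mean(2)
print(g[170:216:3,314].astype(int)); print(g[192,288:342:3].astype(int)); print(g[198,300:330:2].astype(int))
m=np.zeros_like(g); s=(slice(165,218),slice(286,344)); m[s]=np.clip((g[s]-100)/100,0,1)
k=(m>0.3).astype(np.uint8); cs,_=cv2.findContours(k,cv2.RETR_EXTERNAL,cv2.CHAIN_APPROX_NONE); cc=max(cs,key=len)
print("ell",cv2.fitEllipse(cc)); f=np.zeros_like(k); cv2.drawContours(f,[cc],-1,1,-1)
print("roller fit",fit(p,f.astype(float),[(20,15),(20,45)],(565,-227)))
# model: brim in hand
cam=-p["R"].T@p["t"]; print("cam",cam)
for z in (194.3,190.3):
    P=np.array([proj(p,(565.1+17*np.cos(a),-224.2+17*np.sin(a),z)) for a in np.linspace(0,6.28,60)]); print("brim model",P.min(0),P.max(0))
save(p,"w2z.png",(255,160,375,320),4.9/1.4)
E
```

```text
[110 193 228 228 228 229 112  81 163 175 175 171 223 228 227  86]
[ 93  87 212 228 228 228 229 103  96  98  68 226 228 227 228 227  92  91]
[228 227 228 226 164 175 176 175 176 170 170 227 228 227 227]
ell ((313.81256103515625, 192.80020141601562), (40.359344482421875, 41.55927658081055), 92.99861907958984)
roller fit (array([ 565.17260742, -229.84619141]), np.float64(196.41960784313727), np.float64(1375.0))
cam [ 539.57734065 -163.73550966  352.63678201]
brim model [282.43764783 217.47109747] [349.80111611 280.28343744]
brim model [283.18862538 215.13637062] [349.04871715 276.69336968]
```

View pics/w2z.png

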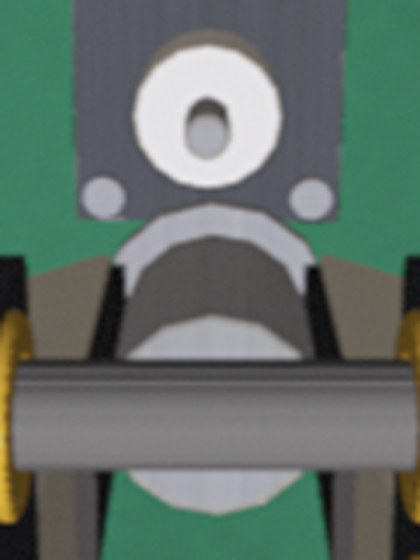

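```bash
python3 - <<'E'
from h import *
p=dict(np.load("w2.npz"))
print("face",onz(p,313.81,192.8,45),"ball",onz(p,314.4,198.9,65))
g=p["color"].astype(int).mean(2)
m=np.zeros_like(g); s=(slice(165,218),slice(286,344)); m[s]=g[s]>160
cs,_=cv2.findContours(m.astype(np.uint8),cv2.RETR_EXTERNAL,cv2.CHAIN_APPROX_NONE); cc=max(cs,key=len)
f=np.zeros_like(m,np.uint8); cv2.drawContours(f,[cc],-1,1,-1); print(cv2.boundingRect(cc))
print("face fit",fit(p,f.astype(float),[(20,44.9),(20,45)],(565,-227)))
for z,r in ((228.3,10),(194.3,17)):
    P=np.array([proj(p,(565.1+r*np.cos(a),-224.2+r*np.sin(a),z)) for a in np.linspace(0,6.28,60)]); print("cap model",P.min(0),P.max(0))
# pin mask: bright-grey in hole, columns by row
for r in (197,199,201): 
    row=g[r,296:334]; print(r,np.interp(200,row[18::-1][::1],0) if 0 else [296+i for i in range(38) if row[i]<200][::len([1 for i in range(38) if row[i]<200])-1])
print([g[r,310:320].mean().round() for r in range(200,212)])
E
```

```text
face [ 564.94648604 -229.37439133   45.        ] ball [ 565.91039067 -229.98807131   65.        ]
(293, 173, 42, 41)
face fit (array([ 565.09216309, -229.72198486]), np.float64(81.96470588235294), np.float64(1316.0))
cap model [291.55235195 259.23273076] [340.69998887 303.87089556]
cap model [282.43764783 217.47109747] [349.80111611 280.28343744]
197 [307, 320]
199 [308, 333]
201 [308, 333]
[np.float64(174.0), np.float64(174.0), np.float64(174.0), np.float64(175.0), np.float64(185.0), np.float64(209.0), np.float64(227.0), np.float64(229.0), np.float64(228.0), np.float64(228.0), np.float64(229.0), np.float64(230.0)]
```

The axle is at about (565.4, -229.7). The gripped cap sits within about 0.5 mm of the TCP axis. Moving over the axle now, with the cap's underside about 9 mm above the tip.

```bash
python3 -c "
from h import *
need((565.2,-229.3,110))"
```

```text
t 7.22 pos [ 565.1 -224.7  219.9] rot [ 3.142 -0.     1.971] F [-0.   0.3 -0.9] w 25.2
delta [ -4.3  -1.7 109.9] [ 0.    -0.     0.001]
```

Request:
step_arm([
  [-2, 0, 15, 0, 0, 0],
  [-4.7, -0.2, 45, 0, 0, 0],
  [-4.7, -0.2, 75, 0, 0, 0],
  [-4.7, -0.2, 97, 0, 0, 0],
  [-4.7, -0.2, 110, 0, 0, 0],
])

```text
time: 7.63
tool_pos: [565.4, -228.9, 106.7]
tcp_rot: [-3.139, -0.003, 1.97]
contact_force: [-0.2, 0.2, -1.4]
grip_width: 25.3
```

Request:
step_arm([
  [0, 0, 0, 0, 0, 0],
  [0, 0, 0, 0, 0, 0],
  [0, 0, 0, 0, 0, 0],
  [0, 0, 0, 0, 0, 0],
  [0, 0, 0, 0, 0, 0],
])

```text
time: 8.05
tool_pos: [567.3, -230.1, 111.2]
tcp_rot: [3.14, 0.002, 1.97]
contact_force: [0.5, 0.4, -0.3]
grip_width: 25.2
```

```bash
python3 - <<'E'
from h import *
need((565.2,-229.3,110))
p=bot.capture("scene"); need((565.2,-229.3,103)); save(p,"s2.png",(180,150,260,230),7)
E
```

```text
t 8.05 pos [ 567.3 -230.1  111.2] rot [3.14e+00 2.00e-03 1.97e+00] F [ 0.5  0.4 -0.3] w 25.2
delta [ 1.6 -1.6  1.2] [ 0.002  0.002 -0.   ]
t 8.1 pos [ 567.2 -230.1  111. ] rot [3.14e+00 2.00e-03 1.97e+00] F [-0.4  0.1 -0.2] w 25.3
delta [ 1.5 -1.5  8. ] [ 0.001  0.002 -0.   ]
```

View pics/s2.png

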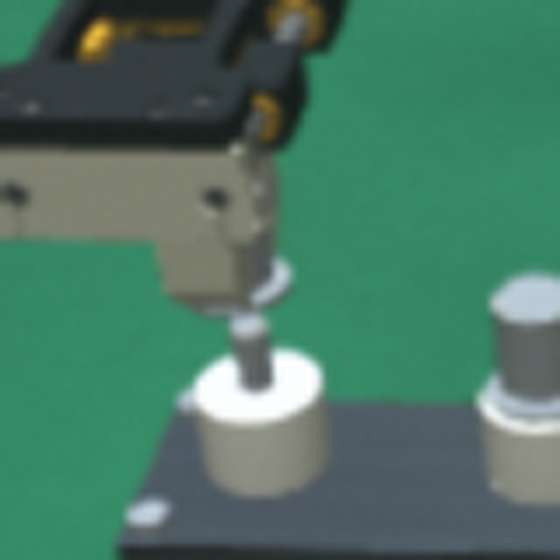

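The cap is just above the tip and the arm is still settling. I'll correct the offset of about 2 mm and measure the brim and pin more carefully in the scene camera.

Request:
step_arm([
  [0.5, -0.5, 0, 0, 0, 0],
  [1, -1, 0, 0, 0, 0],
  [1.5, -1.5, 0, -0.001, -0.002, 0],
  [1.5, -1.5, 0, -0.001, -0.002, 0],
  [1.5, -1.5, 0, -0.001, -0.002, 0],
])

```text
time: 8.52
tool_pos: [564.6, -229.0, 109.8]
tcp_rot: [3.141, 0.002, 1.97]
contact_force: [-0.0, -0.4, 0.1]
grip_width: 25.6
```

Request:
step_arm([
  [0, 0, 0, 0, 0, 0],
  [0, 0, 0, 0, 0, 0],
  [0, 0, 0, 0, 0, 0],
])

```text
time: 8.77
tool_pos: [564.7, -229.0, 109.7]
tcp_rot: [3.141, 0.002, 1.97]
contact_force: [-0.0, -0.1, -0.4]
grip_width: 25.2
```

```bash
python3 - <<'E'
from h import *
need((565.2,-229.3,103))
p=bot.capture("scene"); np.savez("s3.npz",**p); T=bot.get_obs()["tool_pos"]
im=np.ascontiguousarray(p["color"][150:230,180:260,::-1]); im=cv2.resize(im,None,fx=7,fy=7,interpolation=2)
def dr(x,y,z,r,col):
    P=np.array([proj(p,(x+r*np.cos(a),y+r*np.sin(a),z)) for a in np.linspace(0,6.28,60)]); P=((P-[180,150]+.5)*7).astype(np.int32); cv2.polylines(im,[P],True,col,1)
for z in (T[2]-29.6,T[2]-25.6): dr(T[0],T[1],z,17,(0,0,255))
dr(565.4,-229.7,45,20,(255,0,0)); dr(565.4,-229.7,65,6,(255,0,0)); dr(565.4,-229.7,45,6,(255,0,0))
cv2.imwrite("pics/s3.png",im)
E
```

```text
t 8.77 pos [ 564.7 -229.   109.7] rot [3.141e+00 2.000e-03 1.970e+00] F [-0.  -0.1 -0.4] w 25.2
delta [-0.4  0.3  6.7] [ 0.001  0.002 -0.   ]
```

View pics/s3.png

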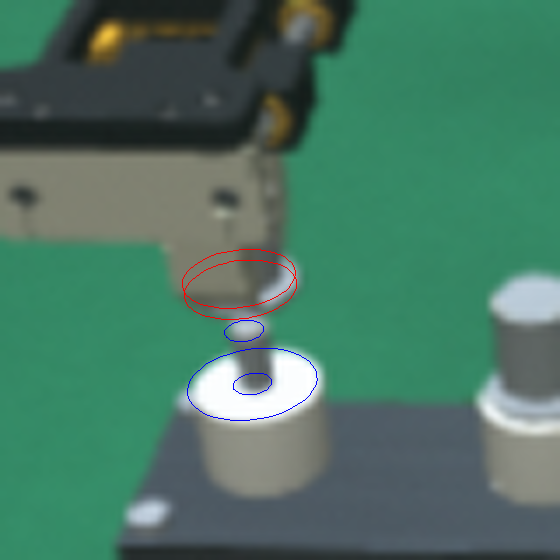

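In the scene camera the projected roller sits about 1 px (2 mm) left of the real one, while the gripped brim matches. So the wrist and scene estimates differ along tool x. I'll do a subpixel check in this image.

```bash
python3 - <<'E'
from h import *
p=dict(np.load("s3.npz")); g=p["color"].astype(float).mean(2)
q=dict(p); q["color"]=cv2.imread("pics/scene0.png")[:,:,::-1]; g0=q["color"].astype(float).mean(2)
print("calib same frame roller face")
for n,G in (("s3",g),("s0",g0)):
    m=np.zeros_like(G); s=(slice(194,212),slice(203,232)); bg=150.
    m[s]=np.clip((G[s]-160)/70,0,1)
    f=np.zeros_like(m); k=(m>.3).astype(np.uint8); cs,_=cv2.findContours(k,0,1); cc=max(cs,key=len); print(cv2.boundingRect(cc),G[s].max())
    hull=np.zeros_like(k); cv2.fillConvexPoly(hull,cv2.convexHull(cc),1); er=cv2.erode(hull,np.ones((3,3)))
    m=np.where(er>0,1,m)
    print(n,fit(p,m,[(20,44.9),(20,45)],(565,-228)))
print(g[186:200,204:228].astype(int))
T=(564.7,-229,109.7)
for z in (80.1,84.1):
    P=np.array([proj(p,(T[0]+17*np.cos(a),T[1]+17*np.sin(a),z)) for a in np.linspace(0,6.28,60)]); print(P.min(0),P.max(0))
print("pin axis", proj(p,(565.4,-229.7,71)),proj(p,(565.4,-229.7,46)))
E
```

```text
calib same frame roller face
(206, 200, 20, 11) 252.66666666666666
s3 (array([ 565.51136351, -227.81814671]), np.float64(16.063865546218487), np.float64(143.3047619047619))
(207, 200, 19, 11) 251.66666666666666
s0 (array([ 565.5927124 , -228.03234863]), np.float64(18.464145658263305), np.float64(141.29999999999998))
[[115 118 118 118 117 118 118 118 117 115  96  84  86  85  81  80 108 111
   99  96  97  96  96  97]
 [113 118 118 118 118 118 118 117 118 116  93  82  86  85  81  86 140 144
  113  98  97  97  98  97]
 [112 118 118 117 118 118 119 117 118 117  99  85  86  86  82  89 149 174
  136 100  97  97  97  97]
 [112 118 118 118 118 118 119 119 118 117 106  91  86  86  84  99 158 188
  143  98  96  97  96  96]
 [108 115 117 117 117 118 118 117 117 118 115  98  86  89 105 137 181 187
  137  98  97  96  97  96]
 [103 109 110 110 110 111 112 111 111 112 113  97  89 116 153 181 182 146
  108  95  97  96  96  96]
 [ 98  95  92  90  90  92  95  96  95  96  95  89  95 155 182 172 134 102
   96  96  97  97  97  96]
 [ 98  97  94  89  89  89  95 100 102 102 102  96  94 128 143 120  98  96
   98  98  97  98  98  98]
 [ 99  98  97  93  97  94 106 117 121 127 130 121 110 106 103  94  95  98
   99  99  98  98  98  98]
 [ 98  99  99  98  98  95  97 100 108 137 153 162 158 136 111 100 100 100
   99  99  98  98  98  98]
 [ 99  99  99  99  99  98  98 100 116 168 195 197 189 164 124 103 100  99
  100  99  98  98  99  99]
 [ 98  98  99  99  99  99  98 100 110 150 176 179 163 136 110 100  99  99
   99  99  99  99  98  99]
 [ 99  99  99  98 100 100  99 100  98 112 128 129 117  98  92 100 102 101
  100 100 100  99  99 100]
 [100 100 100  99 100 100 100  99 101 100 100 101  97  90 100 131 136 128
  116 104 100  99 100  99]]
[205.82676627 186.65744486] [221.92402556 195.15681756]
[205.55679219 185.10478048] [221.69746635 193.57557779]
pin axis [214.00470383 194.45740539] [215.5161698  203.95824117]
```

Measured from the present pose, the scene and wrist estimates agree within about 1 mm. I'll lower slowly and watch the lateral force.

Request:
step_arm([
  [0, 0, 3, 0, 0, 0],
  [0, 0, 6, 0, 0, 0],
  [0, 0, 9, 0, 0, 0],
  [0, 0, 11, 0, 0, 0],
  [0, 0, 12, 0, 0, 0],
])

```text
time: 9.23
tool_pos: [564.5, -228.9, 97.1]
tcp_rot: [3.141, 0.001, 1.97]
contact_force: [-0.5, 0.7, -0.2]
grip_width: 25.8
```

Request:
step_arm([
  [0, 0, 0.5, 0, 0, 0],
  [0, 0, 1, 0, 0, 0],
  [0, 0, 1.5, 0, 0, 0],
  [0, 0, 2, 0, 0, 0],
  [0, 0, 2, 0, 0, 0],
])

```text
time: 9.65
tool_pos: [564.7, -229.0, 95.7]
tcp_rot: [3.141, 0.002, 1.97]
contact_force: [1.1, 0.1, 0.2]
grip_width: 25.7
```

Request:
step_arm([
  [0, 0, 0.5, 0, 0, 0],
  [0, 0, 1, 0, 0, 0],
  [0, 0, 1.5, 0, 0, 0],
  [0, 0, 2, 0, 0, 0],
  [0, 0, 2, 0, 0, 0],
])

```text
time: 10.07
tool_pos: [564.7, -229.0, 93.6]
tcp_rot: [3.141, 0.002, 1.97]
contact_force: [0.2, 0.6, -0.9]
grip_width: 25.2
```

The tip is 7 mm inside with no side force, so the cap is well centred. Continuing to the teeth.

Request:
step_arm([
  [0, 0, 1, 0, 0, 0],
  [0, 0, 2, 0, 0, 0],
  [0, 0, 3, 0, 0, 0],
  [0, 0, 4, 0, 0, 0],
  [0, 0, 4, 0, 0, 0],
])

```text
time: 10.48
tool_pos: [564.7, -229.0, 89.5]
tcp_rot: [3.141, 0.002, 1.97]
contact_force: [0.6, 0.1, -1.2]
grip_width: 25.3
```

Request:
step_arm([
  [0, 0, 1, 0, 0, 0],
  [0, 0, 2, 0, 0, 0],
  [0, 0, 3, 0, 0, 0],
  [0, 0, 4, 0, 0, 0],
  [0, 0, 4, 0, 0, 0],
])

```text
time: 10.9
tool_pos: [564.8, -229.1, 85.6]
tcp_rot: [3.14, 0.002, 1.97]
contact_force: [1.5, -0.6, -0.3]
grip_width: 25.7
```

Request:
step_arm([
  [0, 0, 0.5, 0, 0, 0],
  [0, 0, 1, 0, 0, 0],
  [0, 0, 1.5, 0, 0, 0],
  [0, 0, 2, 0, 0, 0],
  [0, 0, 2, 0, 0, 0],
])

```text
time: 11.32
tool_pos: [564.8, -229.1, 83.7]
tcp_rot: [3.14, 0.002, 1.97]
contact_force: [-0.2, -0.4, -0.6]
grip_width: 24.6
```

Request:
step_arm([
  [0, 0, 0.5, 0, 0, 0],
  [0, 0, 1, 0, 0, 0],
  [0, 0, 1.5, 0, 0, 0],
  [0, 0, 1.5, 0, 0, 0],
  [0, 0, 1.5, 0, 0, 0],
])

```text
time: 11.73
tool_pos: [564.8, -229.1, 82.3]
tcp_rot: [3.14, 0.002, 1.97]
contact_force: [2.1, -0.4, 0.3]
grip_width: 25.2
```

Request:
step_arm([
  [0, 0, 0.5, 0, 0, 0],
  [0, 0, 1, 0, 0, 0],
  [0, 0, 1.5, 0, 0, 0],
  [0, 0, 1.5, 0, 0, 0],
  [0, 0, 1.5, 0, 0, 0],
])

```text
time: 12.15
tool_pos: [565.0, -229.2, 80.6]
tcp_rot: [3.14, 0.002, 1.97]
contact_force: [3.1, -0.6, -2.1]
grip_width: 25.4
```

Request:
step_arm([
  [0, 0, 0.5, 0, 0, 0],
  [0, 0, 1, 0, 0, 0],
  [0, 0, 1, 0, 0, 0],
  [0, 0, 1, 0, 0, 0],
  [0, 0, 1, 0, 0, 0],
])

```text
time: 12.57
tool_pos: [565.0, -229.2, 80.3]
tcp_rot: [3.14, 0.003, 1.97]
contact_force: [0.1, -0.6, 5.1]
grip_width: 25.4
```

Request:
step_arm([
  [0, 0, 0.3, 0, 0, 0],
  [0, 0, 0.6, 0, 0, 0],
  [0, 0, 1, 0, 0, 0],
  [0, 0, 1, 0, 0, 0],
  [0, 0, 1, 0, 0, 0],
])

```text
time: 12.98
tool_pos: [565.0, -229.2, 80.0]
tcp_rot: [3.14, 0.003, 1.97]
contact_force: [-0.5, 0.6, 11.1]
grip_width: 25.4
```

Request:
step_arm([
  [0, 0, 0.3, 0, 0, 0],
  [0, 0, 0.6, 0, 0, 0],
  [0, 0, 1, 0, 0, 0],
  [0, 0, 1, 0, 0, 0],
  [0, 0, 1, 0, 0, 0],
])

```text
time: 13.4
tool_pos: [565.1, -229.2, 79.4]
tcp_rot: [3.14, 0.003, 1.97]
contact_force: [-0.6, 0.8, 13.0]
grip_width: 25.3
```

Request:
step_arm([
  [0, 0, 0.3, 0, 0, 0],
  [0, 0, 0.6, 0, 0, 0],
  [0, 0, 1, 0, 0, 0],
  [0, 0, 1, 0, 0, 0],
  [0, 0, 1, 0, 0, 0],
])

```text
time: 13.82
tool_pos: [565.0, -229.2, 78.3]
tcp_rot: [3.14, 0.003, 1.97]
contact_force: [-1.0, -0.9, 12.1]
grip_width: 25.4
```

Request:
step_arm([
  [0, 0, 0.3, 0, 0, 0],
  [0, 0, 0.6, 0, 0, 0],
  [0, 0, 1, 0, 0, 0],
  [0, 0, 1, 0, 0, 0],
  [0, 0, 1, 0, 0, 0],
])

```text
time: 14.23
tool_pos: [565.0, -229.2, 77.2]
tcp_rot: [3.14, 0.003, 1.97]
contact_force: [-1.5, -0.7, 12.4]
grip_width: 25.5
```

Request:
step_arm([
  [0, 0, 0.3, 0, 0, 0],
  [0, 0, 0.6, 0, 0, 0],
  [0, 0, 1, 0, 0, 0],
  [0, 0, 1, 0, 0, 0],
  [0, 0, 1, 0, 0, 0],
])

```text
time: 14.65
tool_pos: [565.0, -229.3, 76.2]
tcp_rot: [3.14, 0.003, 1.97]
contact_force: [-0.3, -0.1, 12.0]
grip_width: 25.1
```

```bash
python3 - <<'E'
from h import *
p=bot.capture("scene"); o=bot.get_obs(); print(o["tool_pos"],o["contact_force"]); save(p,"s4.png",(180,150,260,230),7)
E
```

```text
[ 565.06307236 -229.22304954   76.21759263] [-0.30428348  0.99283927 11.42007121]
```

View pics/s4.png

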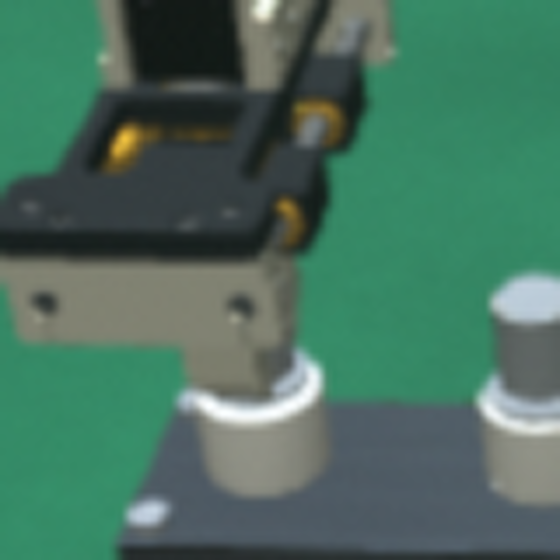

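The force is level at about 12 N and the brim is about 1 mm above the roller. I'll go in finer steps from here.

Request:
step_arm([
  [0, 0, 0.2, 0, 0, 0],
  [0, 0, 0.4, 0, 0, 0],
  [0, 0, 0.6, 0, 0, 0],
  [0, 0, 0.6, 0, 0, 0],
  [0, 0, 0.6, 0, 0, 0],
])

```text
time: 15.12
tool_pos: [565.1, -229.3, 75.6]
tcp_rot: [3.14, 0.003, 1.97]
contact_force: [-1.2, 0.7, 11.8]
grip_width: 25.2
```

Request:
step_arm([
  [0, 0, 0.2, 0, 0, 0],
  [0, 0, 0.4, 0, 0, 0],
  [0, 0, 0.6, 0, 0, 0],
  [0, 0, 0.6, 0, 0, 0],
  [0, 0, 0.6, 0, 0, 0],
])

```text
time: 15.53
tool_pos: [565.1, -229.2, 75.0]
tcp_rot: [3.14, 0.003, 1.97]
contact_force: [-0.4, 1.1, 11.8]
grip_width: 25.4
```

Request:
step_arm([
  [0, 0, 0.2, 0, 0, 0],
  [0, 0, 0.4, 0, 0, 0],
  [0, 0, 0.6, 0, 0, 0],
  [0, 0, 0.6, 0, 0, 0],
  [0, 0, 0.6, 0, 0, 0],
])

```text
time: 15.95
tool_pos: [565.1, -229.3, 74.5]
tcp_rot: [3.14, 0.003, 1.97]
contact_force: [-1.6, 0.5, 11.6]
grip_width: 25.4
```

Request:
step_arm([
  [0, 0, 0.2, 0, 0, 0],
  [0, 0, 0.4, 0, 0, 0],
  [0, 0, 0.5, 0, 0, 0],
  [0, 0, 0.5, 0, 0, 0],
  [0, 0, 0.5, 0, 0, 0],
])

```text
time: 16.37
tool_pos: [565.1, -229.2, 74.2]
tcp_rot: [3.14, 0.003, 1.97]
contact_force: [-2.2, 0.9, 13.1]
grip_width: 25.3
```

Request:
step_arm([
  [0, 0, 0.2, 0, 0, 0],
  [0, 0, 0.4, 0, 0, 0],
  [0, 0, 0.5, 0, 0, 0],
  [0, 0, 0.5, 0, 0, 0],
  [0, 0, 0.5, 0, 0, 0],
])

```text
time: 16.78
tool_pos: [565.1, -229.3, 73.9]
tcp_rot: [3.14, 0.003, 1.97]
contact_force: [-1.7, 0.3, 14.9]
grip_width: 25.4
```

Request:
step_arm([
  [0, 0, 0.3, 0, 0, 0],
  [0, 0, 0.6, 0, 0, 0],
  [0, 0, 0.7, 0, 0, 0],
  [0, 0, 0.7, 0, 0, 0],
  [0, 0, 0.7, 0, 0, 0],
])

```text
time: 17.2
tool_pos: [565.1, -229.3, 73.4]
tcp_rot: [3.14, 0.003, 1.97]
contact_force: [-1.9, 1.7, 16.3]
grip_width: 25.7
```

Request:
step_arm([
  [0, 0, 0.2, 0, 0, 0],
  [0, 0, 0.4, 0, 0, 0],
  [0, 0, 0.4, 0, 0, 0],
  [0, 0, 0.4, 0, 0, 0],
  [0, 0, 0.4, 0, 0, 0],
])

```text
time: 17.62
tool_pos: [565.1, -229.3, 73.1]
tcp_rot: [3.14, 0.003, 1.97]
contact_force: [-3.0, 1.8, 17.9]
grip_width: 25.1
```

```bash
python3 - <<'E'
from h import *
for i in range(4): bot.capture("scene"); o=bot.get_obs(); print(o["tool_pos"].round(2),o["contact_force"].round(1))
E
```

```text
[ 565.08 -229.28   73.12] [-1.7  0.4 16.1]
[ 565.09 -229.25   73.13] [-3.4  1.4 17.3]
[ 565.08 -229.27   73.08] [-1.9  0.9 16.9]
[ 565.08 -229.25   73.13] [-2.2  1.5 16.7]
```

The mean force is 17.0 N, 5.2 N above level, so the roller is about 1.2–1.3 mm down. About 0.4 mm more is wanted.

Request:
step_arm([
  [0, 0, 0.2, 0, 0, 0],
  [0, 0, 0.4, 0, 0, 0],
  [0, 0, 0.6, 0, 0, 0],
  [0, 0, 0.6, 0, 0, 0],
  [0, 0, 0.6, 0, 0, 0],
])

```text
time: 18.23
tool_pos: [565.1, -229.3, 72.7]
tcp_rot: [3.139, 0.004, 1.97]
contact_force: [-3.5, 1.2, 17.7]
grip_width: 25.7
```

```bash
python3 - <<'E'
from h import *
f=[]
for i in range(6): bot.capture("scene"); o=bot.get_obs(); f.append(np.r_[o["tool_pos"],o["contact_force"],o["moment"]])
print(np.mean(f,0).round(2))
E
```

```text
[ 5.6508e+02 -2.2928e+02  7.2690e+01 -3.4600e+00  1.4200e+00  1.8530e+01
  1.6000e-01  6.5000e-01  3.0000e-02]
```

The force is 18.5 N, 6.7 N above level, so the press is done. I'll ease the arm's wind-up off to near zero force, then open.

Request:
step_arm([
  [0, 0, -0.6, 0, 0, 0],
  [0, 0, -1.2, 0, 0, 0],
  [0, 0, -1.8, 0, 0, 0],
  [0, 0, -2.2, 0, 0, 0],
  [0, 0, -2.2, 0, 0, 0],
])

```text
time: 18.95
tool_pos: [565.0, -229.2, 72.9]
tcp_rot: [3.14, 0.003, 1.97]
contact_force: [1.5, -1.1, 6.7]
grip_width: 25.6
```

Request:
step_arm([
  [0, 0, -0.5, 0, 0, 0],
  [0, 0, -1, 0, 0, 0],
  [0, 0, -1, 0, 0, 0],
  [0, 0, -1, 0, 0, 0],
])

```text
time: 19.28
tool_pos: [565.0, -229.2, 73.1]
tcp_rot: [3.14, 0.002, 1.97]
contact_force: [4.5, -3.0, -1.9]
grip_width: 25.7
```

Request:
step_arm([
  [0, 0, 0, 0, 0, 0],
  [0, 0, 0, 0, 0, 0],
  [0, 0, 0, 0, 0, 0],
  [0, 0, 0, 0, 0, 0],
  [0, 0, 0, 0, 0, 0],
], fingers=60)

```text
time: 19.7
tool_pos: [564.3, -228.8, 73.2]
tcp_rot: [3.141, 0.001, 1.97]
contact_force: [-0.1, -0.9, -0.1]
grip_width: 54.2
```

Request:
step_arm([
  [0, 0, -10, 0, 0, 0],
  [0, 0, -30, 0, 0, 0],
  [0, 0, -60, 0, 0, 0],
  [0, 0, -90, 0, 0, 0],
  [0, 0, -115, 0, 0, 0],
])

```text
time: 20.12
tool_pos: [564.7, -229.0, 191.3]
tcp_rot: [3.14, 0.003, 1.97]
contact_force: [0.4, 0.2, 0.8]
grip_width: 59.9
```

Request:
step_arm([
  [0, 0, -20, 0, 0, 0],
  [0, 0, -32, 0, 0, 0],
  [0, 0, -32, 0, 0, 0],
  [0, 0, -32, 0, 0, 0],
  [0, 0, -32, 0, 0, 0],
])

```text
time: 20.53
tool_pos: [564.0, -228.6, 219.6]
tcp_rot: [-3.142, 0.0, 1.97]
contact_force: [-0.0, -0.1, 1.0]
grip_width: 60.0
```

```bash
python3 - <<'E'
from h import *
need((565,-229,220))
p=bot.capture("wrist"); s=bot.capture("scene"); save(p,"w5.png",(260,30,380,230),3); np.savez("w5.npz",**p); np.savez("s5.npz",**s)
E
```

```text
t 20.53 pos [ 564.  -228.6  219.6] rot [-3.142  0.     1.97 ] F [-0.  -0.1  1. ] w 60.0
delta [-0.8  0.8 -0.4] [-0.  0. -0.]
```

View pics/w5.png

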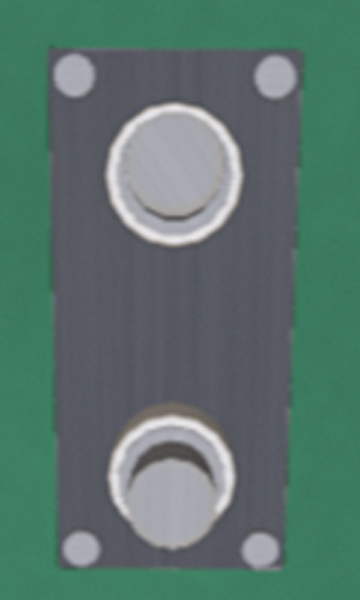

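The cap sits on the roller, concentric with the white rim at crop (172,475), and the gripper is clear. Handing in.

```bash
python3 -c "
from plant import bot
print(bot.close_job())"
```

```text
the job is handed in; nothing more can be done
None
```

I placed the cap on the bare axle, pressed it on, let go and handed the job in at about 20.6 s; no verdict came back.

**Fit:** The cap slid over the tip with no clear side force. The last wrist picture shows it on the roller, concentric with the white rim, with the gripper clear.

**Press:**

| Stage | Push | Tool height (TCP) |
|---|---|---|
| Teeth moving down the axle | about 11.8 N, level | – |
| Cap meets the roller | starts climbing from 11.8 N | about 74.4 mm |
| Stop | 18.5 N, 6.7 N above level | 72.7 mm |

That puts the roller about 1.6–1.7 mm down at most. I eased the arm to near zero force before opening; allowing for spring-back, the roller should now stay about 0.9–1.3 mm down. I worked this out from force and height and did not measure the roller directly.

**Disagreement:** The wrist and scene cameras differed by about 1.8 mm on where the axle stood. I set the cap between the two and let the insertion forces decide.

**Not re-checked:** The arm never touched the bolt, ink jar or spanner that I could tell. I did not measure their positions again before handing in.

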